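# Crank the sample shuttle to its mark and start the reading

### The arm

A 7-joint arm with a two-finger parallel gripper is mounted at the origin on the work surface. World frame = base frame: x ahead of the robot, y to its left, z up, the work surface at z = 0. Lengths are in m, angles in rad, forces in N, time in s.
With the tool pointing down it reaches from about 0.4 to 0.9 m from the base axis. Payload 5.6 kg.
Tool frame: the origin (TCP) lies midway between the tips of the shut fingers; the grasp point (between the pads) lies 19 mm behind it; y points along the fingers, z is the direction in which the jaws open and shut, and the axes are right-handed (so a half turn about y gives the same grasp; the last joint's range is limited). The gripper opens to 92 mm and grips with 3 to 60 N. Pads are 20 mm wide; open, the fingers measure 128 mm over their backs; the gripper's body (75 mm by 189 mm) begins 69 mm behind the grasp point.
Start: joints at [1.283, 0.468, -0.012, 1.603, 0.006, 1.071, -0.056], TCP at [0.157, -0.631, 0.215] pointing down, gripper open.
Joint ranges: [-2.53, 2.53], [-0.31, 2.02], [-1.57, 1.55], [0.28, 2.44], [-1.29, 4.43], [0.15, 1.84], [-2.92, 2.92]. Speed limits (rad/s): [2.57, 2.57, 3.14, 3.14, 3.14, 3.14, 3.14].

### API

Orientations are given as a 3x3 rotation matrix whose columns are the frame's x, y, z axes.
In Python, from station import env, effector, solver, viewer, workorder, search_frame, tip_of gives the robot as it stands. Calls block until the motion is done:
- env.reach(position, orientation): joint-space move of the TCP to a pose.
- env.movel(position, frame=None, rate=0.15): straight line of the TCP; frame=None keeps the orientation; rate is the mean speed in m/s.
- env.goto_joints(angles): joint-space move.
- effector.release() and effector.grasp(squeeze=None): open the fingers fully, or close them until they stop; squeeze is the grip in N (None keeps the last).
- env.pause(seconds).
- solver.inverse_kinematics(position, orientation): joint angles nearest the present ones, or None.
- env.sense(): the state.
- viewer.read_camera(name): name is "scene" or "top" or "wrist"; returns (picture, depth): 480x640x3 uint8, red, green, blue; 480x640 float32, m along the optical axis (not along the pixel's ray), 0 where there is no reading.
- viewer.camera_info(name): a dict with "intrinsics" (3x3 intrinsics, pixels), "dist_coeffs" ([k1, k2, p1, p2, k3] as OpenCV has them; the pictures are not rectified), "eye" and "rotation" of the camera in the world; the wrist camera has in their place "T_tool_cam" (4x4, takes a point from camera to tool coordinates, whose origin is the TCP and whose axes are the tool frame's). Camera axes: x right, y up, looking along -z (the intrinsics and any distortion apply to the point x, -y, -z); pixel columns grow to the right and rows downward; lengths in m; the calibration is good to about 2 mm. A picture is of the moment at which its call begins: read the wrist's pose just before it. camera_info takes no time and is no camera call.
A pose or a line that the arm cannot do raises env.PlanningError and nothing moves.
- workorder.finish_job(): hands the job in, once; it reports no verdict.
Trained networks look in the newest picture that a camera, given by its name, has taken for a name from the list of things; names that differ only in an ending like _2 or _b are one class to them, and where a whole thing is asked for, a point or a joint stands for the part that bears it (a point fixed in the world has none). Each returns a list of dicts, best first, with "score" (0 to 1); they miss things now and then, are a little off and sometimes report something else, mostly with a low value. They report only what shows in the picture. A call takes as long as a camera call.
- search_frame(camera, name): "at" ([x, y, z] in m, in world coordinates, good to about 4 mm: the middle of the surface that is visible of it).
- tip_of(camera, name): "at" ([x, y, z] in m, in world coordinates, good to about 4 mm: a listed point, or the origin of a listed thing).
The state is a dict: "t": time; "joint_positions": joint angles; "joint_velocities": joint speeds; "tau": joint torques, N m; "ee_pos": TCP position; "tcp_rot": TCP orientation; "wrist_force": force on the tool from outside, world axes, zero at the start; "moment": the same for the moment, N m; "gripper_width": finger opening in m.
Only numpy, scipy, OpenCV 4.12 (cv2) and the standard library are available. Lean on these libraries where they do the work, as an engineer would, in place of code of your own. Each camera call takes 0.05 s, during which the arm holds its last target.

### The job

Turn the shuttle's pegged handwheel, a bit at a time because its far half runs under the guard, until the carriage's red pointer is centred on the yellow tab on the scale. Only then press the green start button fully down and let it go, leaving the pointer centred. Move the carriage only by the wheel, and leave the yellow tab and everything else on the bench where it is.

Things in the scene. Friction and masses are not known exactly. Their poses are not given: they have to be found in the camera images.
- shuttle: Sample shuttle, bolted down: white base plate 320 x 380 x 15 mm. Origin on the bench under the handwheel's upright axis; x points away from the robot (up to 0.3 rad off), y left; plate spans x -115..205, y -190..190. A carriage with cuvettes slides along y behind a grey guard, then comes a scale bar (x 227..197, top at z 45). Only the wheel drives the carriage; it cannot be pushed by hand.
- guard_edge (a point): Middle of the guard's upper near edge (yellow stripe), at x 22, z 88 mm of the shuttle. The guard's roof (z 80 to 88, x 22..108, y -120..120, walls at sides and back, open towards the robot) hides the wheel's far half; wheel and pegs pass freely beneath it, fingers do not.
- wheel_axis (a point): On the wheel's axis, level with the pegs' tops (72 mm above the bench). The handwheel lies flat: steel rim 164 mm dia, its top at z 33, with five upright round pegs, 14 dia, from the rim up to z 72, on a 70 mm radius, 72 degrees apart; one red, four black.
- red_peg_top (a point): Centre of the top of the red peg. It turns with the wheel and may be under the guard.
- wheel (a joint): Turn of the handwheel, rad, positive counter-clockwise from above. At value q the red peg stands at angle pi + q about the axis, counter-clockwise from the shuttle's x. Counter-clockwise moves the carriage to the shuttle's +y, 36 mm a turn; about 0.85 to 1.4 turns are needed. Stiff: about 0.3 N m (5 N at a peg), and it stays where it is left; turns back too.
- pointer (a point): Tip of the red pointer on the carriage, 2.5 mm wide, reaching over the scale towards the shuttle's +x, 51 above the bench.
- tab_mark (a point): Middle of the near face of the yellow tab, 6 mm wide along the scale, 12 tall, at 51 above the bench; 4 mm beyond the pointer's tip when level with it. Its axes are the shuttle's. The tab starts at the +y side of the pointer.
- start (a joint): Travel of the green start button, m: 0 up, 0.006 fully down (about 5 N); springs back. Counts as pressed from 0.0045.
- start_top (a point): Centre of the top of the green start button, 28 dia, in a grey housing on the base plate at x -45, y -150 of the shuttle; pressed straight down.
- carriage: Middle of the black carriage, 48 x 60, with three capped glass cuvettes standing on it up to about 100 above the bench. Origin at its middle, 45 above the bench.
- wash_bottle: Bystander: white bottle, 64 dia x about 160 tall, on the bench left of the shuttle (mm). Origin at the centre of its underside. Leave alone.
- beaker: Bystander: glass beaker, 68 dia x 80 tall, on the bench left of the shuttle (mm). Origin at the centre of its underside. Leave alone.
- amber_jar: Bystander: amber jar, 52 dia x 75 tall, on the bench right of the shuttle (mm). Origin at the centre of its underside. Leave alone.
- tip_box: Bystander: blue box 85 x 80 x 55 on the bench right of the shuttle (mm). Origin at the centre of its underside. Leave alone.
- vial: Bystander: small vial, 28 dia x 45 tall, standing on the shuttle's base plate beside the guard, about 155 left of the wheel axis (mm). Origin at the centre of its underside. Leave alone.
- petri_dish: Bystander: pale flat lidded dish, 90 dia x 16, on the shuttle's base plate left of the wheel (mm). Origin at the centre of its underside. Leave alone.
- cuvette_box: Bystander: white box 50 x 90 x 30 on the bench right of the shuttle (mm). Origin at the centre of its underside. Leave alone.

How it is judged:
By the outcome, as a careful person would: the job done as asked, in the order asked, and still so for the second after the job is handed in, with the robot touching nothing.
It also fails if it takes over 70 s, if anything falls off the work surface, if the arm or the gripper's body presses on something with over 40 N, if the wrist force passes 120 N, or if a joint passes its speed limit or range.

## Working session

There is one attempt and no reset: what is moved stays moved. The work goes in short steps, each a Python script; the robot and the scene stay as the last script left them, time stands still between calls to the robot, and variables do not carry over. Pictures are saved under pics/ and viewed, and the job is handed in when it is done.

```bash
ls; mkdir -p pics; cat > h.py <<'E'
import numpy as np, cv2
from station import env, effector, solver, viewer, workorder, search_frame, tip_of
def snap(cam,name):
    im,d=viewer.read_camera(cam); cv2.imwrite('pics/'+name,im[:,:,::-1]); return im,d
E
python3 - <<'E'
from h import *
s=env.sense();print(s['t'],s['ee_pos'],s['tcp_rot'])
for c in ['scene','top']:
    im,d=snap(c,c+'0.png')
    i=viewer.camera_info(c);print(c,i['eye'],i['intrinsics'],i['dist_coeffs'],i['rotation'])
    for n in ['guard_edge','wheel_axis','red_peg_top','pointer','tab_mark','start_top','shuttle','vial','petri_dish']:
        r=tip_of(c,n);print(n,[(np.round(x['at'],4).tolist(),round(x['score'],2)) for x in r[:2]])
print(env.sense()['t'])
E
```

```text
pics
0.0 [ 0.1573379  -0.63008714  0.21367143] [[-9.70195595e-01 -5.24769777e-04  2.42322580e-01]
 [-2.42323119e-01  1.61545884e-03 -9.70194257e-01]
 [ 1.17666469e-04 -9.99998557e-01 -1.69447490e-03]]
scene [ 1.49264715 -0.05018458  0.69525909] [[535.6901307    0.         314.21150955]
 [  0.         535.6901307  238.25082048]
 [  0.           0.           1.        ]] [0.05410938 0.         0.         0.         0.        ] [[ 0.08550114 -0.56153733  0.8230221 ]
 [ 0.99625655  0.03761763 -0.07783189]
 [ 0.01274537  0.82659588  0.56265159]]
guard_edge [([0.5446, -0.0958, 0.0846], 0.73), ([0.5162, -0.385, -0.0011], 0.64)]
wheel_axis [([0.5216, -0.0971, 0.0713], 0.59), ([0.7083, 0.1422, -0.0016], 0.44)]
red_peg_top [([0.4531, -0.0944, 0.0729], 0.55)]
pointer [([0.693, -0.1686, 0.0462], 0.98), ([0.5239, -0.0923, -0.0006], 0.71)]
tab_mark []
start_top [([0.45, -0.2362, 0.0382], 0.62)]
shuttle [([0.5202, -0.0922, 0.0012], 0.59)]
vial [([0.6018, 0.0485, 0.0122], 0.63), ([0.5213, -0.0909, 0.0023], 0.36)]
petri_dish [([0.4801, 0.0572, 0.0187], 0.82)]
top [0.44967182 0.03855785 0.90366399] [[
[... 185 characters left out ...]
] [[ 0.0021993   0.98508738 -0.17204075]
 [-0.99960326  0.0069966   0.02728324]
 [ 0.02808007  0.17191249  0.98471194]]
guard_edge [([0.5425, -0.0961, 0.0894], 0.75), ([0.604, -0.3732, 0.0035], 0.2)]
wheel_axis [([0.52, -0.0973, 0.0716], 0.63), ([0.5436, -0.0956, 0.0899], 0.58)]
red_peg_top [([0.4495, -0.0923, 0.0719], 0.86), ([0.6494, -0.1596, 0.0477], 0.53)]
pointer [([0.6921, -0.1669, 0.0526], 0.62)]
tab_mark [([0.6511, -0.1606, 0.0473], 0.58), ([0.7042, -0.131, 0.0504], 0.57)]
start_top [([0.451, -0.2315, 0.0381], 0.48)]
shuttle [([0.5229, -0.0949, -0.0022], 0.89), ([0.4009, -0.3495, -0.0044], 0.35)]
vial [([0.6021, 0.0473, 0.0117], 0.75)]
petri_dish [([0.4815, 0.0619, 0.0153], 0.6)]
1.0
```

View pics/scene0.png

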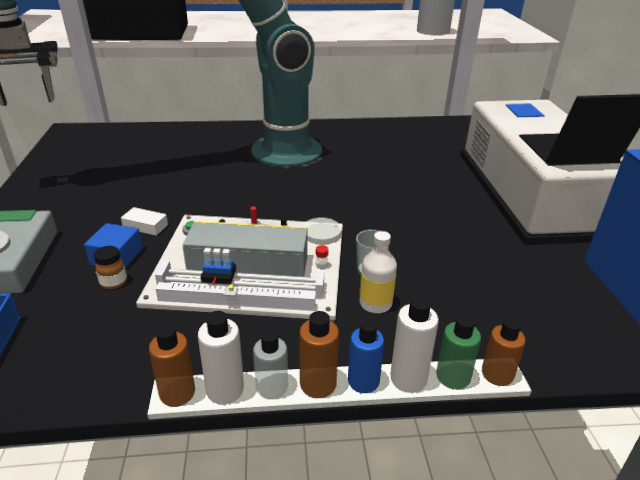

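View pics/top0.png

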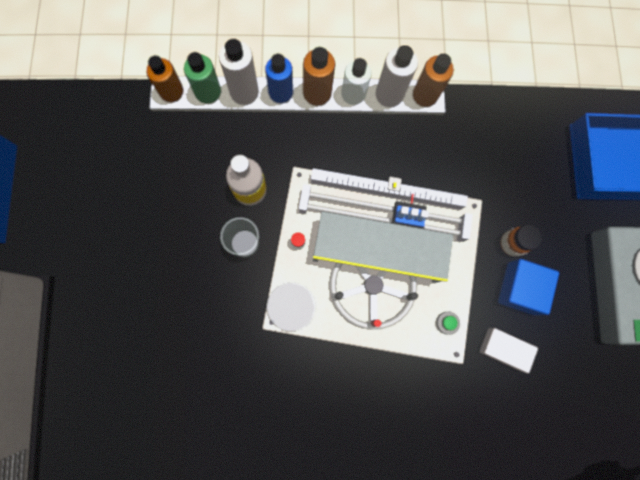

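```bash
cat >> h.py <<'E'
def rays(cam,uv,pose=None):
    i=viewer.camera_info(cam)
    if cam=='wrist':
        p,R=pose; T=np.array(i['T_tool_cam']); Rc=R@T[:3,:3]; e=p+R@T[:3,3]
    else: Rc=np.array(i['rotation']); e=np.array(i['eye'])
    n=cv2.undistortPoints(np.array(uv,float).reshape(-1,1,2),np.array(i['intrinsics']),np.array(i['dist_coeffs'])).reshape(-1,2)
    return e,np.c_[n[:,0],-n[:,1],-np.ones(len(n))]@Rc.T
def onplane(cam,uv,z,pose=None):
    e,d=rays(cam,uv,pose); return e+d*((z-e[2])/d[:,2])[:,None]
def proj(cam,P,pose=None):
    i=viewer.camera_info(cam)
    if cam=='wrist':
        p,R=pose; T=np.array(i['T_tool_cam']); Rc=R@T[:3,:3]; e=p+R@T[:3,3]
    else: Rc=np.array(i['rotation']); e=np.array(i['eye'])
    q=(np.array(P,float).reshape(-1,3)-e)@Rc; q=np.c_[q[:,0],-q[:,1],-q[:,2]]
    return cv2.projectPoints(q.reshape(-1,1,3),np.zeros(3),np.zeros(3),np.array(i['intrinsics']),np.array(i['dist_coeffs']))[0].reshape(-1,2)
E
python3 - <<'E'
from h import *
i=viewer.camera_info('wrist');print(np.round(i['T_tool_cam'],3),i['intrinsics'],i['dist_coeffs'])
im=cv2.imread('pics/top0.png')
hsv=cv2.cvtColor(im,cv2.COLOR_BGR2HSV)
m=(cv2.inRange(hsv,(22,150,120),(35,255,255))>0)
v,u=np.nonzero(m); k=(u>300)&(u<460)&(v>240)&(v<300); u,v=u[k],v[k]
P=onplane('top',np.c_[u,v],0.088)
l=cv2.fitLine(P[:,:2].astype(np.float32),cv2.DIST_HUBER,0,.001,.001).ravel();print(len(u),P[:,1].min(),P[:,1].max(),l,'yaw',np.arctan2(-l[0],l[1]))
e=P[[P[:,1].argmin(),P[:,1].argmax()]];print(e)
c=im[160:370,260:490];cv2.imwrite('pics/c0.png',cv2.resize(c,None,fx=3,fy=2.8,interpolation=cv2.INTER_CUBIC)[:600])
E
```

```text
[[ 0.002 -0.967 -0.254 -0.071]
 [ 0.001  0.254 -0.967 -0.17 ]
 [ 1.     0.001  0.001  0.001]
 [ 0.     0.     0.     1.   ]] [[426.93586912   0.         322.49198181]
 [  0.         426.93586912 247.34976261]
 [  0.           0.           1.        ]] [0.03174132 0.         0.         0.         0.        ]
200 -0.21120058251080168 0.018700102332909835 [ 0.16919942  0.9855818   0.54534614 -0.09635667] yaw -0.17001733
[[ 0.525322   -0.21120058  0.088     ]
 [ 0.56472269  0.0187001   0.088     ]]
```

View pics/c0.png

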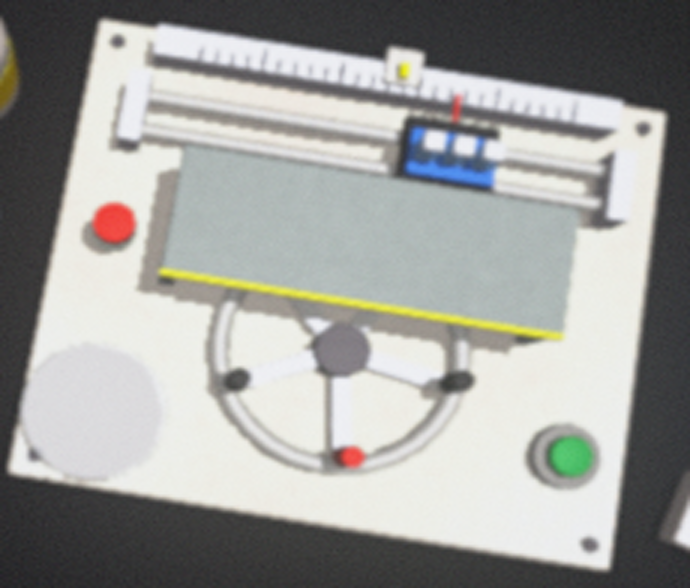

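```bash
cat >> h.py <<'E'
AX=np.array([0.522,-0.0945]); YAW=-0.17
def rot2(a): return np.array([[np.cos(a),-np.sin(a)],[np.sin(a),np.cos(a)]])
def sh(x,y): return AX+rot2(YAW)@np.array([x,y])
def frame(zdir):  # zdir world angle of tool z
    z=np.array([np.cos(zdir),np.sin(zdir),0]); y=np.array([0,0,-1.]); return np.c_[np.cross(y,z),y,z]
def fpose(phi,gap,z,r=71,off=17):
    a=np.radians(phi); t=np.array([-np.sin(a),np.cos(a)]); p=r*np.array([np.cos(a),np.sin(a)])-(off+gap)*t
    return np.r_[sh(*(p/1000)),z], frame(a+YAW+np.pi)
E
python3 - <<'E'
from h import *
effector.grasp(10)
p,F=fpose(117,9,0.19)
q=solver.inverse_kinematics(p,F);print(q)
q2=solver.inverse_kinematics(*fpose(262,0,0.048));print(q2)
env.reach(p,F)
s=env.sense();print(s['t'],s['ee_pos'],s['gripper_width'],s['wrist_force'],p)
snap('scene','s1.png');snap('wrist','w1.png');snap('top','t1.png')
E
```

```text
[ 0.45271124  0.35636402 -0.58134103  1.8992346   0.23703777  0.95418546
 -1.50760524]
[ 0.73210975  0.57140394 -0.60053011  2.02857548  0.50155681  0.68881769
  1.07017538]
4.875 [ 0.52584424 -0.0200346   0.18992757] 0.0005289394145372532 [0.5229787  0.20307288 0.03108876] [ 0.52576326 -0.01898286  0.19      ]
```

View pics/w1.png

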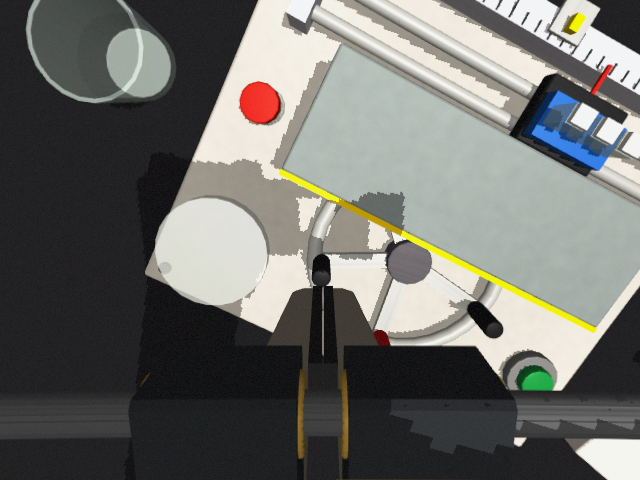

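View pics/s1.png

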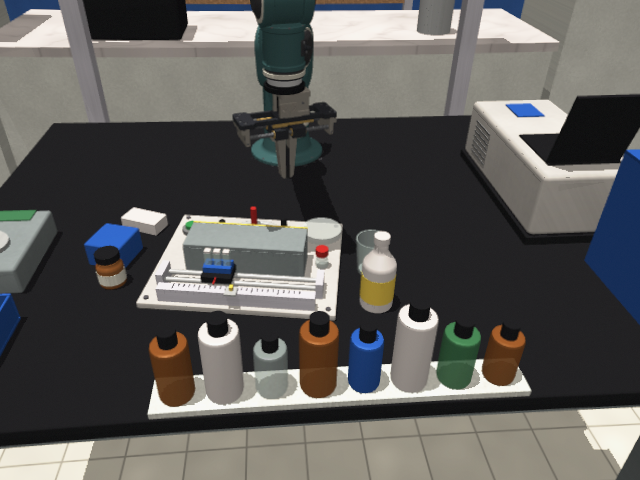

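View pics/t1.png

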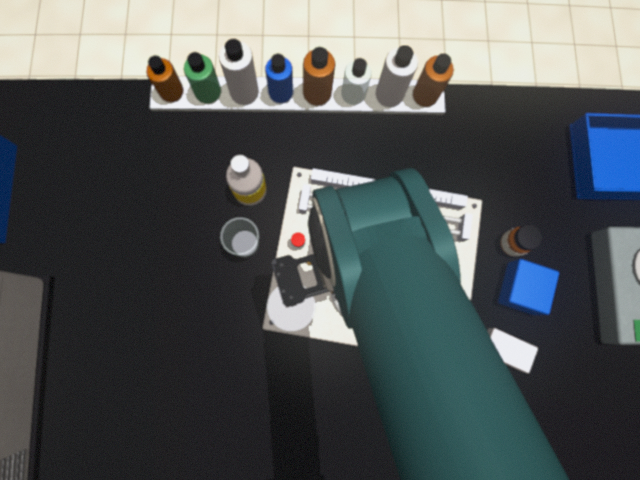

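```bash
python3 - <<'E'
from h import *
s=env.sense();po=(s['ee_pos'],s['tcp_rot'])
print('tcp in scene',proj('scene',s['ee_pos']))
E=onplane('wrist',[(282,172),(597,328)],.088,po);print(E,np.linalg.norm(E[0]-E[1]),np.arctan2(-(E[0]-E[1])[0],(E[0]-E[1])[1]),E.mean(0))
print('pegs top',onplane('wrist',[(321,262),(474,312)],.072,po)); print('start',onplane('wrist',[(536,380)],.038,po))
for n,z in (('axis',.072),('hub',.045)): print(n,proj('wrist',[*AX,z],po))
for ph in (117,189,261): print(ph,proj('wrist',[*sh(.07*np.cos(np.radians(ph)),.07*np.sin(np.radians(ph))),.072],po))
for n in ['wheel_axis','guard_edge','pointer','tab_mark','start_top']:
    r=tip_of('wrist',n);print(n,[(np.round(x['at'],4).tolist(),round(x['score'],2)) for x in r[:2]])
p,F=fpose(117,9,0.048);print('finger at work height',proj('wrist',p,po))
E
```

```text
tcp in scene [[285.12093787 175.65353842]]
[[ 0.56517634  0.01824661  0.088     ]
 [ 0.52655443 -0.21647036  0.088     ]] 0.23787329956712103 -0.1630852996839517 [ 0.54586539 -0.09911188  0.088     ]
pegs top [[ 0.51130398 -0.02386349  0.072     ]
 [ 0.50784071 -0.1406206   0.072     ]]
start [[ 0.45594173 -0.22945826  0.038     ]]
axis [[420.68225137 276.30387714]]
hub [[412.88803354 265.08040543]]
117 [[321.94108297 276.49494376]]
189 [[386.90234413 360.97781312]]
261 [[495.59489147 329.78794389]]
wheel_axis [([0.5207, -0.0951, 0.0699], 0.63)]
guard_edge [([0.5402, -0.0953, 0.0846], 0.64)]
pointer [([0.6922, -0.1664, 0.0497], 0.58)]
tab_mark [([0.7032, -0.1314, 0.053], 0.84)]
start_top [([0.4519, -0.2316, 0.0368], 0.77)]
finger at work height [[320.55925618 233.27403804]]
```

```bash
cat >> h.py <<'E'
def stroke(a,b,step=12,z=0.048,rate=0.12,gap0=9):
    p,F=fpose(a,gap0,z); env.movel(p,F,rate=0.2)
    mx=0
    n=int(np.ceil(abs(b-a)/step))
    for ph in np.linspace(a,b,n+1):
        env.movel(*fpose(ph,0,z),rate=rate)
        s=env.sense(); f=np.linalg.norm(s['wrist_force']); mx=max(mx,f)
        print(round(ph),round(s['t'],2),np.round(s['wrist_force'],1))
        if f>40: print('STOP');break
E
python3 - <<'E'
from h import *
stroke(117,141)
E
```

```text
117 6.38 [ 0.1 -0.2 -0.3]
129 6.74 [2.  1.9 2.1]
141 7.1 [1.2 2.8 1.4]
```

```bash
python3 - <<'E'
from h import *
z=.048
for ph in np.linspace(141,262,9)[1:]:
    env.movel(*fpose(ph,0,z),rate=.15)
    s=env.sense();print(round(ph),round(s['t'],2),np.round(s['wrist_force'],1))
    if np.linalg.norm(s['wrist_force'])>30: break
s=env.sense();snap('wrist','w2.png')
print([(np.round(x['at'],4).tolist(),round(x['score'],2)) for x in tip_of('wrist','red_peg_top')])
E
```

```text
156 7.52 [1.6 2.2 2.1]
171 7.93 [0.7 1.7 1. ]
186 8.35 [ 1.4  1.6 -1.1]
202 8.77 [-0.4  0.8  0.5]
217 9.18 [ 1.1  0.6 -0.5]
232 9.6 [-0.9  0.6  0.1]
247 10.02 [-0.1  0.5 -0.4]
262 10.43 [-0.6  0.9  0.3]
[]
```

View pics/w2.png

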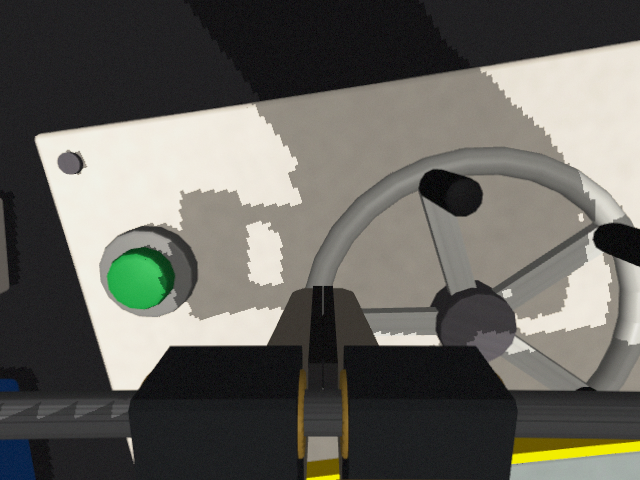

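```bash
python3 - <<'E'
from h import *
s=env.sense();po=(s['ee_pos'],s['tcp_rot'])
print(s['ee_pos'],fpose(262,0,.048)[0])
P=onplane('wrist',[(463,196)],.072,po)
for p in P:
    v=rot2(-YAW)@(p[:2]-AX);print(p,np.hypot(*v),np.degrees(np.arctan2(v[1],v[0]))%360)
E
```

```text
[ 0.48396311 -0.15708933  0.04804406] [ 0.4841745  -0.15694382  0.048     ]
[ 0.45003724 -0.09664402  0.072     ] 0.07199469443342686 191.44681499984728
```

```bash
cat >> h.py <<'E'
def lift(z=0.14):
    s=env.sense(); p=np.array(s['ee_pos']); p[2]=z; env.movel(p,rate=.2)
def push(a,b,z=.048,step=15,rate=.15):
    n=max(1,int(np.ceil(abs(b-a)/step)))
    for ph in np.linspace(a,b,n+1):
        env.movel(*fpose(ph,0,z),rate=rate)
        s=env.sense(); f=s['wrist_force']
        if np.linalg.norm(f)>30: print('STOP',ph,f);break
    print(round(ph,1),round(s['t'],2),np.round(f,1))
E
python3 - <<'E'
from h import *
lift(); env.reach(*fpose(118,9,.14)); print(env.sense()['t'])
s=env.sense();snap('wrist','w3.png')
for n in ['pointer','tab_mark','red_peg_top']:
    print(n,[(np.round(x['at'],4).tolist(),round(x['score'],2)) for x in tip_of('wrist',n)])
env.movel(*fpose(118,9,.048),rate=.15)
push(116,262); print(env.sense()['t'])
E
```

```text
13.2333
pointer []
tab_mark [([0.7006, -0.1327, 0.0519], 0.91)]
red_peg_top [([0.5996, 0.1515, 0.0033], 0.55)]
262.0 18.53 [-0.4  0.6  0.4]
18.5333
```

View pics/w3.png

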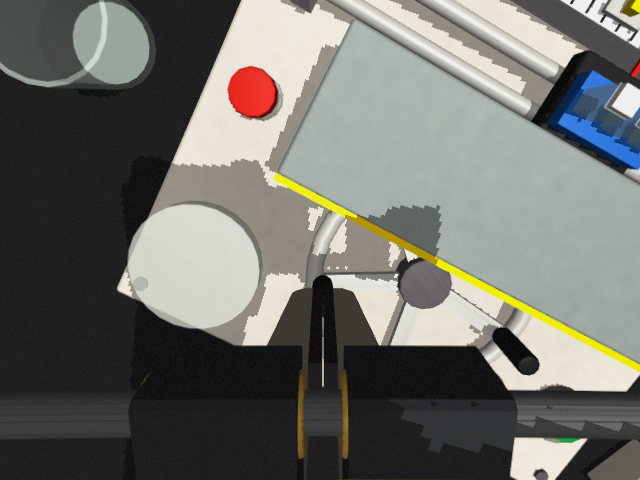

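```bash
cat >> h.py <<'E'
def look(name,y=-0.035,x=.13,z=.17):
    lift(z)
    env.reach(np.r_[sh(x,y),z],frame(YAW-np.pi/2))
    env.pause(.15)
    s=env.sense();po=(s['ee_pos'],s['tcp_rot'])
    im,d=snap('wrist',name)
    np.savez('pose_'+name+'.npz',p=po[0],R=po[1])
    for n in ['pointer','tab_mark']:
        print(n,[(np.round(rot2(-YAW)@(np.array(x['at'])[:2]-AX),4).tolist(),round(x['at'][2],3),round(x['score'],2)) for x in tip_of('wrist',n)])
    hsv=cv2.cvtColor(im,cv2.COLOR_RGB2HSV)
    u0,v0=proj('wrist',[*sh(.215,y),.051],po)[0]; print('t',env.sense()['t'],'scale px',u0,v0)
    return im,po
E
python3 - <<'E'
from h import *
look('w4.png')
E
```

```text
pointer [([0.1808, -0.0131], 0.049, 0.79)]
tab_mark [([0.1823, -0.0103], 0.054, 0.8)]
t 21.8667 scale px 320.94810139721415 113.06758919173393
```

View pics/w4.png

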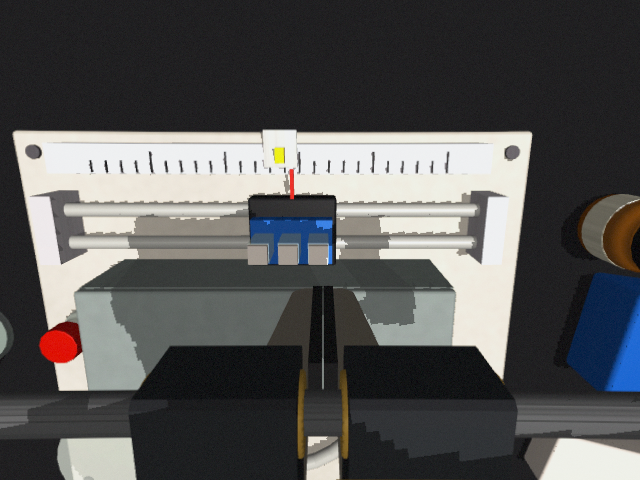

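```bash
cat >> h.py <<'E'
def onx(uv,X,po):
    e,d=rays('wrist',uv,po); n=np.r_[rot2(YAW)@[1,0],0]; c=np.r_[sh(X,0),0]@n
    P=e+d*((c-e@n)/(d@n))[:,None]; return np.c_[(P[:,:2]-AX)@rot2(YAW),P[:,2]]
def gauge(name):
    im=cv2.imread('pics/'+name); f=np.load('pose_'+name+'.npz'); po=(f['p'],f['R'])
    h=cv2.cvtColor(im,cv2.COLOR_BGR2HSV); h[210:]=0; h[:,:180]=0; h[:,460:]=0
    y=cv2.inRange(h,(22,140,100),(36,255,255))>0; r=(cv2.inRange(h,(0,140,90),(8,255,255))|cv2.inRange(h,(172,140,90),(180,255,255)))>0
    def cen(m):
        v,u=np.nonzero(m); return u,v
    u,v=cen(y);print('yellow',len(u),u.min(),u.max(),v.min(),v.max(),'mean',u.mean(),v.mean())
    T=onplane('wrist',[(u.mean(),v.mean())],.055,po); T=(T[:,:2]-AX)@rot2(YAW); print('tab z.055',T*1e3, 'x185 plane',onx([(u.mean(),v.mean())],.185,po)*1e3)
    u,v=cen(r);print('red',len(u),u.min(),u.max(),v.min(),v.max())
    k=v<v.min()+5; R=onplane('wrist',[(u[k].mean(),v[k].mean())],.051,po); R=(R[:,:2]-AX)@rot2(YAW); print('pointer tip5',R*1e3,'all-mean',((onplane('wrist',[(u.mean(),v.mean())],.051,po)[:,:2]-AX)@rot2(YAW))*1e3)
    print('dy mm',(T-R)[0,1]*1e3)
    c=im[100:210,220:360]; cv2.imwrite('pics/z_'+name,cv2.resize(c,None,fx=5,fy=5,interpolation=cv2.INTER_NEAREST))
E
python3 -c "
from h import *
gauge('w4.png')"
```

```text
yellow 142 274 283 148 162 mean 278.7535211267606 154.85211267605635
tab z.055 [[188.95702731  -7.44669853]] x185 plane [[185.           1.4979302  -33.08428792]]
red 117 290 293 169 198
pointer tip5 [[178.21567833 -15.063954  ]] all-mean [[169.74346089 -15.03737405]]
dy mm 7.617255467243552
```

View pics/z_w4.png

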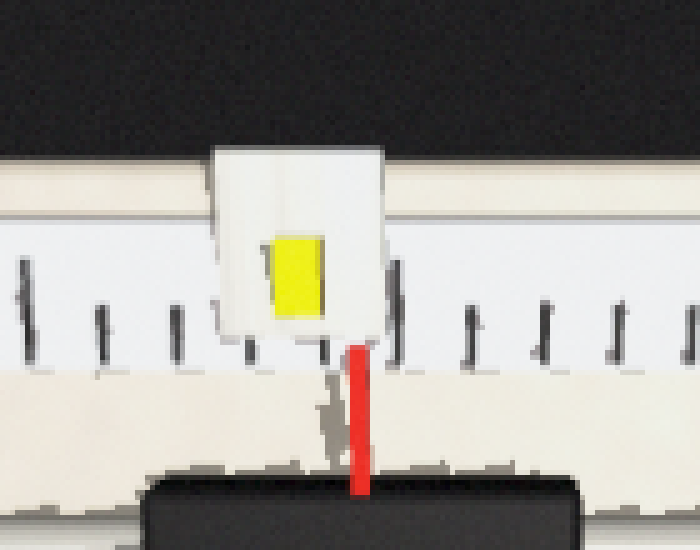

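```bash
python3 - <<'E'
from h import *
env.reach(*fpose(118,9,.14)); 
env.movel(*fpose(118,9,.048),rate=.15)
push(116,193)
env.movel(*fpose(193,5,.048),rate=.1)
look('w5.png',y=-.0075,z=.15)
gauge('w5.png')
E
```

```text
193.0 25.88 [ 1.5  1.2 -1.2]
pointer [([0.1816, -0.0083], 0.048, 0.68)]
tab_mark [([0.1839, -0.008], 0.055, 0.74)]
t 28.4667 scale px 320.68450193952043 110.87499577451337
yellow 153 317 325 148 164 mean 321.0 156.0
tab z.055 [[188.82993086  -7.6450386 ]] x185 plane [[185.          -7.25999765 -25.07760289]]
red 108 319 323 171 202
pointer tip5 [[178.3114524   -7.60124275]] all-mean [[169.04890371  -7.57928947]]
dy mm -0.043795844482098084
```

View pics/z_w5.png

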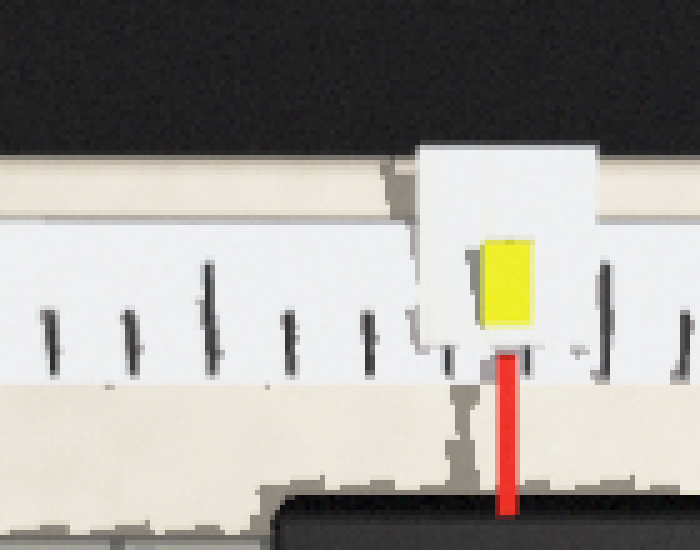

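View pics/w5.png

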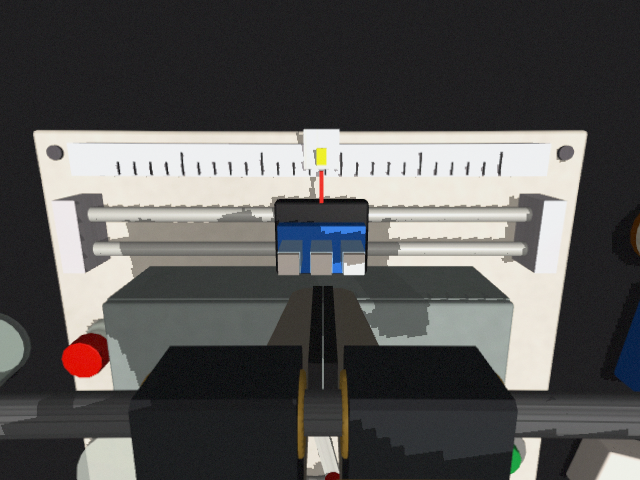

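```bash
python3 - <<'E'
from h import *
b=np.array([0.4528,-0.2328]); F=frame(YAW-np.pi/2)
env.reach(np.r_[b,.11],F)
env.movel(np.r_[b,.045],F,rate=.1)
f0=env.sense()['wrist_force']; print(f0)
for z in np.arange(.042,.026,-.001):
    env.movel(np.r_[b,z],F,rate=.03); s=env.sense(); f=s['wrist_force']-f0
    print(round(z,3),np.round(f,1),round(s['ee_pos'][2],4))
    if f[2]>14: break
s=env.sense()
snap('wrist','w6.png');snap('scene','s6.png')
print(s['t'])
E
```

```text
[ 0.01618901 -0.283783   -0.48984924]
0.042 [0.3 0.5 1.4] 0.0423
0.041 [-0.1  0.1  0.2] 0.0411
0.04 [-0.2  0.6 -0.6] 0.0399
0.039 [-0.2  0.7  0.5] 0.0389
0.038 [ 1.5  0.4 -0.4] 0.0379
0.037 [-0.5  0.7  1.9] 0.0371
0.036 [-0.3  0.1  1.9] 0.0361
0.035 [0.4 0.3 3.6] 0.035
0.034 [-0.2 -0.4  4.3] 0.0341
0.033 [0.5 0.4 4.6] 0.0331
0.032 [-0.   0.   6.2] 0.0321
0.031 [-0.7  0.9  8.3] 0.0314
0.03 [-2.8  1.8 17.9] 0.0312
33.425
```

View pics/w6.png

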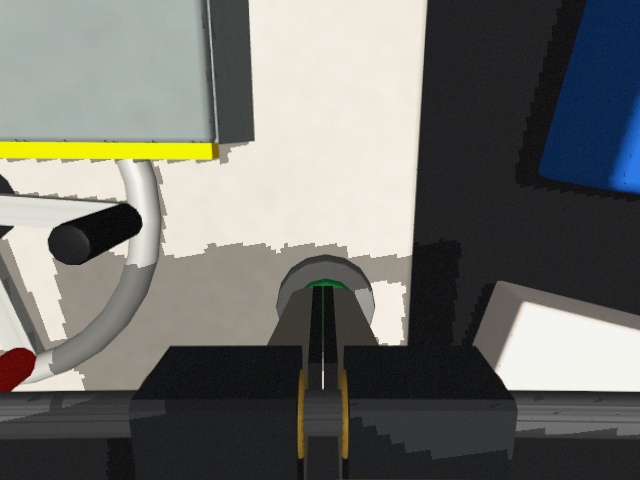

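Contact began near z 0.037 and a hard stop came at 0.031, so the button travelled its full 6 mm. Next I'll release it and check the pointer again.

```bash
python3 - <<'E'
from h import *
s=env.sense();p=np.array(s['ee_pos']);p[2]=.06;env.movel(p,rate=.06)
lift(.15)
im,d=snap('wrist','w7b.png'); print('start_top',tip_of('wrist','start_top')[:1])
look('w7.png',y=-.0075,z=.15); gauge('w7.png')
E
```

```text
start_top [{'at': [0.4537, -0.2344, 0.0376], 'score': 0.88}]
pointer [([0.1821, -0.0076], 0.047, 0.81)]
tab_mark [([0.183, -0.0055], 0.053, 0.77)]
t 36.325 scale px 316.33327343074325 110.61862175775408
yellow 160 312 321 148 163 mean 316.5 155.5
tab z.055 [[188.93509898  -7.43990722]] x185 plane [[185.          -6.26489621 -29.99341215]]
red 113 316 319 171 202
pointer tip5 [[178.1039      -7.60952563]] all-mean [[169.0239041   -7.72792907]]
dy mm 0.16961841159639224
```

View pics/z_w7.png

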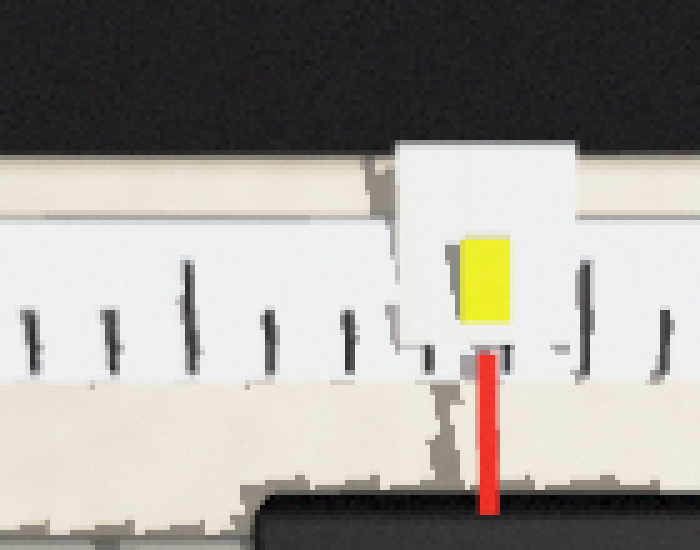

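View pics/w7b.png

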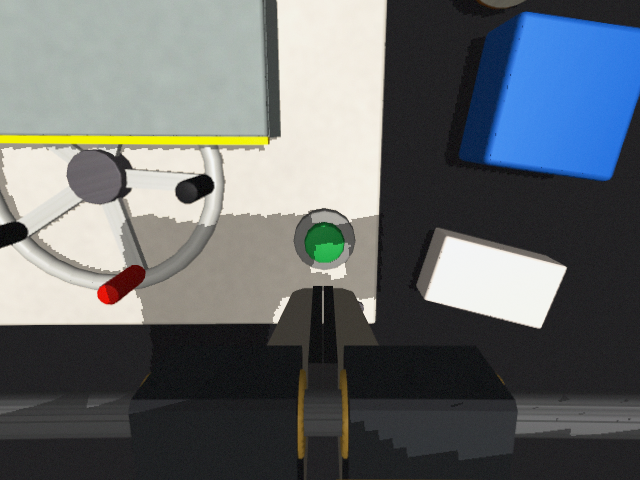

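The pointer is still centred to within a pixel. The button is back up, and the robot is touching nothing.

```bash
python3 -c "
from h import *
print(workorder.finish_job())"
```

```text
the job is handed in; nothing more can be done
None
```

The job is done and handed in, at about 36 s of the 70 s allowed; the hand-in itself gave no verdict.

**Wheel:** I pushed the pegs counter-clockwise with the closed fingers in three strokes, about 365° in all. Before the button press, the wrist camera put the pointer within 0.05 mm of the tab's centre.

**Button:** I pressed it straight down once. Contact came at about 37 mm height and the hard stop at about 31 mm, with roughly 18 N at the stop, so it went the full 6 mm. When I let go, the network put the button top back at 37.6 mm.

**Last checks:**
- **Pointer:** after the press it measured 0.17 mm from the tab's centre, which is under a pixel.
- **Disagreement:** the network's coarser points for pointer and tab differed by about 2 mm. That is within their 4 mm accuracy, and the close-up picture shows the two lined up.
- **Arm:** it was clear of everything when I handed in. Wrist forces stayed at a few newtons apart from the button's hard stop.
- **Bystanders:** I saw no sign that any of them had been touched, but I did not re-measure their positions at the end.

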